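Clamp a bone blank in the ratchet vice

ROBOT

A 6-joint arm with a two-finger parallel gripper is mounted at the origin on the work surface. World frame = base frame: x ahead of the robot, y to its left, z up, the work surface at z = 0. Lengths are in m, angles in degrees, forces in N, time in s.
With the tool pointing down it reaches from about 0.325 to 0.775 m from the base axis. Payload 5.5 kg.
Tool frame: the origin (TCP) lies at the centre of the arm's flange, where the gripper is bolted on; the fingertips stand 182 mm ahead of it and the grasp point (between the pads) lies 163 mm ahead of it; z points along the fingers, y is the direction in which the jaws open and shut (so a half turn about z gives the same grasp; the last joint's range is limited). The gripper opens to 88 mm and grips with 3 to 60 N. Pads are 20 mm wide; open, the fingers measure 115 mm over their backs; the gripper's body (75 mm by 178 mm) begins 61 mm behind the grasp point.
Start: joints at [73.298, 5.22, 70.514, -0, 104.267, -3.249], TCP at [0.14, 0.584, 0.405] pointing down, gripper open.
Joint ranges: [-164.24, 164.24], [-49.07, 125.15], [9.68, 141.18], [-86.29, 266.29], [3.28, 154.24], [-151.56, 151.56]. Speed limits (degrees/s): [147.25, 147.25, 172.46, 180, 180, 180].

INTERFACE

Orientations are given as [roll, pitch, yaw] about the fixed x, y, z axes, in that order (R = Rz(yaw) Ry(pitch) Rx(roll)).
In Python, from station import r gives the robot as it stands. The module is installed in compiled form; this text tells all that it offers. Calls block until the motion is done:
- r.reach(position, orientation): joint-space move of the TCP to a pose.
- r.servo_line(position, rotation=None, speed=0.15): straight line of the TCP; rotation=None keeps the orientation; speed is the mean speed in m/s.
- r.move_joints(angles): joint-space move.
- r.let_go() and r.grab(squeeze=None): open the fingers fully, or close them until they stop; squeeze is the grip in N (None keeps the last).
- r.wait(seconds).
- r.inverse_kinematics(position, orientation): joint angles nearest the present ones, or None.
- r.sense(): the state.
- r.snapshot(name): name is "scene" or "top" or "wrist"; returns a dict with "frame" (400x640x3 uint8, red, green, blue), "fx", "fy", "cx", "cy" (pixels), "dist_coeffs" ([k1, k2, p1, p2, k3] as OpenCV has them; the pictures are not rectified), "R" (3x3) and "t" (3): a world point X has camera coordinates R X + t. Camera axes: x right, y down, z forward; pixel columns grow to the right and rows downward; lengths in m; the calibration is good to about 2 mm. A picture is of the moment at which its call begins. There is no depth.
A pose or a line that the arm cannot do raises r.IKError and nothing moves.
- r.hand_in(): hands the job in, once; it reports no verdict.
The state is a dict: "clock": time; "joints": joint angles; "joint_vel": joint speeds; "joint_torque": joint torques, N m; "tcp_pos": TCP position; "orientation": TCP orientation; "contact_force": force on the tool from outside, world axes, zero at the start; "torque": the same for the moment, N m; "opening": finger opening in m.
Only numpy, scipy, OpenCV 4.12 (cv2) and the standard library are available. Lean on these libraries where they do the work, as an engineer would, in place of code of your own. Each camera call takes 0.05 s, during which the arm holds its last target.

TASK

Set the large plain bone blank flat on the bed of the little ratchet vice, between the sprung jaw pad and the fixed jaw, and let go of it. Then work the ratchet lever back and forth to close the jaw on it notch by notch until the blank is held firmly, which is when the handle pushes back with about 9 N; past about 13 N the bone cracks. Leave the blank clamped, take the hand away, and leave the two finished dice, the checker, the square and the brush where they are.

Things in the scene. Friction and masses are not known exactly. Their poses are not given: they have to be found in the camera images.
- blank: The blank to clamp: plain cream bone cube, 26 mm edge, no pips, about 34 g, loose on the bench in one of three places that it shares with the two smaller finished dice. Origin: centre of its underside, z up.
- vise: Ratchet vice, fixed: dark steel base plate, in its own frame x -85 to 65, y -165 to 110, z 0 to 20 mm. Origin on the bench under the jaw line, z up. The bed is the plate's top, z 20 mm. Along the jaw line, x = 0, the sprung jaw closes towards +y onto the fixed jaw. Jaws reach 48 mm, the toothed wheel (85 mm across) 49 mm, the lever arm 61 mm above the bench.
- pivot (a point): Upright axis on which wheel and lever turn, at x -22, y -95 mm of the vice, 61 mm above the bench (top of the hub). The handle's place in the vice frame at lever angle a is (-22 - 110 cos a, -95 - 110 sin a) mm.
- anvil: Fixed jaw: grey steel block 40 (x) x 24 (y) x 27 (z) mm standing on the bed, axes parallel to those of the vice. Origin: centre of its underside; its clamping face is 12 mm from the origin on the -y side. Where along the jaw line it is bolted differs each time: the open gap between pad and fixed jaw is 42 to 54 mm.
- pad: Sprung pad of the moving jaw: steel plate 34 (x) x 10 (y) x 26 (z) mm, axes as the vice. Origin: centre of its clamping face (looks to +y), 15 mm above the bed. Each wheel notch carries the jaw 5 mm; once the pad bears on the blank it stands still and its spring (5 N per mm, 22 mm travel) is squeezed. Right clamping is 20 to 80 N after the return stroke; the bone cracks at 100 N.
- handle (a point): Middle of the lever's grip: upright round teak handle, 18 mm in diameter, from 59 to 125 mm above the bench, this point 97 mm above it, free all round. It stands 110 mm from the lever's axis, on the -x side of the vice. Swinging free it takes 0.5 to 3 N (least when creeping or stopped); under load about 0.145 N more per N of clamping (3.6 N per notch).
- lever (a joint): Lever angle, rad, hard stops at -0.5 and 0.5; 0 points along the vice's -x. Growing = anticlockwise from above = tightening (handle goes to the vice's -y); the return stroke clicks freely. A notch is 0.314 rad. A stroke begins with lost motion of up to a notch. A second pawl holds the wheel; as the lever returns it falls back to the last full notch, by up to one notch (25 N).
- die_a: Finished die with pips, cream bone, 18 mm, bystander. Origin: centre of its underside.
- die_b: Finished die with pips, cream bone, 18 mm, bystander. Origin: centre of its underside.
- checker: Teak backgammon checker, 40 mm across, 11 mm thick, bystander. Origin: centre of its underside.
- square: Polished steel square lying flat, blade 120 x 22 x 4 mm along its x, stock 75 x 16 x 12 mm along its y, bystander. Origin: under the corner.
- brush: Bench brush 190 mm long lying flat, bystander. Origin: underside of its middle.
Mind the look-alikes: they are no part of the job. Leave any blue look-alike of the blank alone.

How it is judged (in metres and radians):
On the way, in this order (a step that is already met when the one before it is completed fails the run):
1. the blank stands flat on the bed between pad and fixed jaw, released (x of blank in the frame of vise between -0.009 and 0.009 m and z of blank in the frame of vise between 0.0175 and 0.0225 m and y of blank in the frame of pad above 0.01 m and y of blank in the frame of anvil below -0.022 m and contact force between the fingers and blank below 0.2 N), for 0.2 s.
2. the jaw is ratcheted onto the blank with at least 20 N (all of step 1 and contact force between pad and blank above 20 N), for 0.2 s.
At the end, for the whole second after the job is handed in: The blank rests flat on the bed (within 2.5 mm in height), within 9 mm of the jaw line, between pad and fixed jaw, held by the ratchet with 20 to 80 N between pad and blank and at least 15 N on the fixed jaw, at rest and released (all of step 2 and contact force between pad and blank below 80 N and contact force between anvil and blank above 15 N and linear speed of blank below 0.01 m/s); the robot touches nothing.
It fails at once if the blank squeezed with more than 100 N (contact force between pad and blank above 100 N).
It fails at once if the jaw pad pushed with the fingers (over 15 N) instead of the lever (contact force between the fingers and pad above 15 N).
It fails at once if a finished die, the checker, the square or the brush moved by more than 20 mm (distance of any of die_a, die_b, checker, square, brush from where it was at the start of the episode above 0.02 m).
It also fails if it takes over 70 s, if anything falls off the work surface, if the arm or the gripper's body presses on something with over 40 N, if the wrist force passes 120 N, or if a joint passes its speed limit or range.

## Working session

There is one attempt and no reset: what is moved stays moved. The work goes in short steps, each a Python script; the robot and the scene stay as the last script left them, time stands still between calls to the robot, and variables do not carry over. Pictures are saved under pics/ and viewed, and the job is handed in when it is done.

```bash
mkdir -p pics
cat > h.py <<'E'
import numpy as np, cv2
from station import r
def snap(name,fn):
    s=r.snapshot(name); cv2.imwrite('pics/'+fn+'.png',s['frame'][:,:,::-1]); np.save('pics/'+fn+'.npy',s,allow_pickle=True); return s
def load(fn): return np.load('pics/'+fn+'.npy',allow_pickle=True).item()
def K(s): return np.array([[s['fx'],0,s['cx']],[0,s['fy'],s['cy']],[0,0,1.]])
def ray(s,uv):
    p=cv2.undistortPoints(np.array([[uv]],float),K(s),np.array(s['dist_coeffs'],float))[0,0]
    R=np.array(s['R']);t=np.array(s['t']); d=R.T@np.array([p[0],p[1],1.]); return -R.T@t, d/np.linalg.norm(d)
def onz(s,uv,z):
    c,d=ray(s,uv); return c+d*(z-c[2])/d[2]
def tri(obs):
    A=np.zeros((3,3));b=np.zeros(3);L=[]
    for s,uv in obs:
        c,d=ray(s,uv);P=np.eye(3)-np.outer(d,d);A+=P;b+=P@c;L.append((c,P))
    x=np.linalg.solve(A,b); return x,[float(np.linalg.norm(P@(x-c))) for c,P in L]
def proj(s,X):
    R=np.array(s['R']);rv=cv2.Rodrigues(R)[0]
    return cv2.projectPoints(np.array(X,float).reshape(-1,1,3),rv,np.array(s['t'],float),K(s),np.array(s['dist_coeffs'],float))[0][:,0]
E
python3 - <<'E'
from h import *
for n in('scene','top','wrist'):
    s=snap(n,n+'0'); print(n,s['fx'],(-np.array(s['R']).T@s['t']).round(3),np.array(s['R']).round(2).tolist())
print(r.sense())
E
```

```text
scene 361.14721453939325 [ 1.091 -0.495  0.585] [[0.69, 0.72, -0.02], [0.39, -0.4, -0.83], [-0.61, 0.57, -0.56]]
top 361.99867828189076 [0.504 0.003 0.946] [[0.01, -1.0, -0.01], [-1.0, -0.01, -0.06], [0.06, 0.01, -1.0]]
wrist 296.3307077641207 [0.069 0.6   0.384] [[0.23, 0.97, -0.0], [0.94, -0.22, 0.26], [0.26, -0.06, -0.96]]
{'clock': 0.15, 'joints': array([ 7.33014051e+01,  5.25336583e+00,  7.05671255e+01, -1.79232085e-04,
        1.04265245e+02, -3.24818488e+00]), 'joint_vel': array([-0.01077315, -0.16580874, -0.2164729 , -0.03306336,  0.01076036,
       -0.03745716]), 'joint_torque': array([ 9.42275656e-04, -4.47047639e+01, -4.06907594e+01,  6.98483968e-02,
        2.74541799e-02, -1.24176695e-04]), 'tcp_pos': array([0.13957381, 0.58359136, 0.40375388]), 'orientation': array([-1.79914391e+02, -4.68444736e-03,  1.66549542e+02]), 'contact_force': array([ 0.00982806,  0.04193549, -0.31526843]), 'torque': array([-0.02340545,  0.04025393,  0.04756725]), 'opening': 0.08757487430766418}
```

View pics/scene0.png

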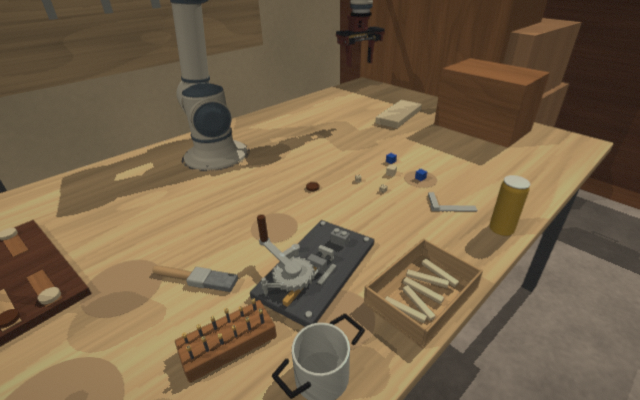

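View pics/top0.png

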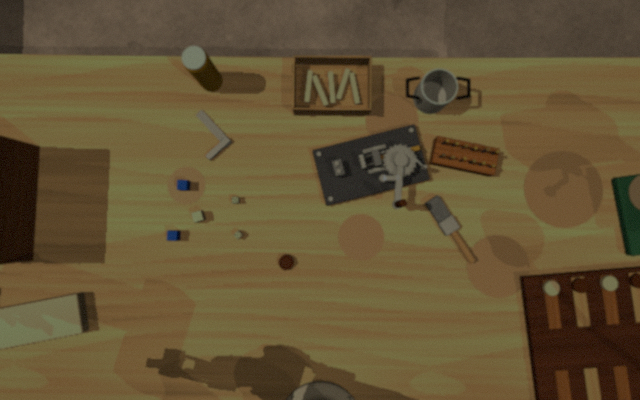

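View pics/wrist0.png

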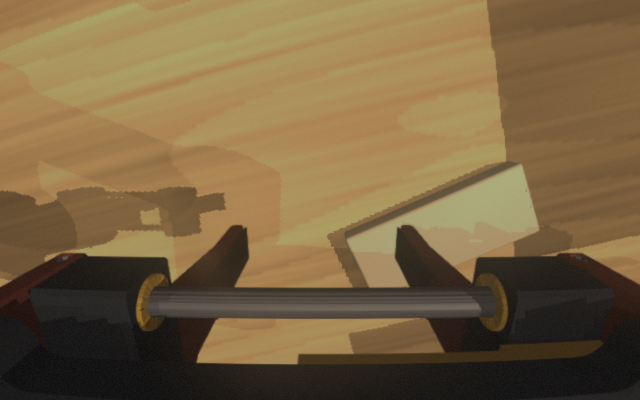

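The top view shows three cream cubes, at (198,216), (235,199) and (238,234), and two blue cubes at (183,185) and (173,235). The vice is around (372,165), with its handle at (400,203). The wrist camera sees only bench. I'll enlarge the crops next.

Run:
```python
from h import *
a=load('top0')['frame'][:,:,::-1]; b=load('scene0')['frame'][:,:,::-1]
f=lambda im,u,v,w,h,W,H: cv2.resize(im[v:v+h,u:u+w],(W,H),interpolation=cv2.INTER_CUBIC)
cv2.imwrite('pics/c1.png',np.vstack([f(a,160,170,100,75,400,300),f(b,340,145,100,75,400,300)]))
cv2.imwrite('pics/c2.png',f(a,305,115,133,100,798,600))
cv2.imwrite('pics/c3.png',f(b,245,210,133,112,713,600))
```

```text
(no output)
```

View pics/c1.png

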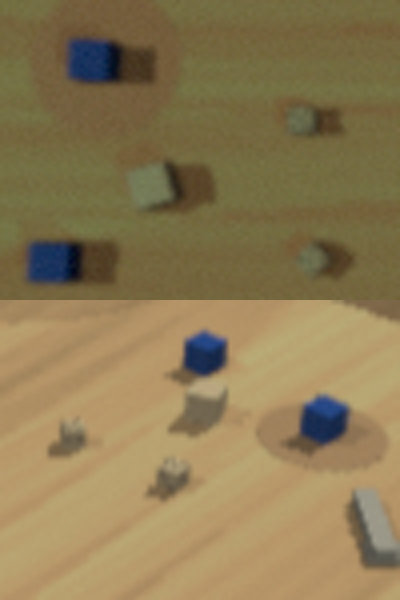

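View pics/c2.png

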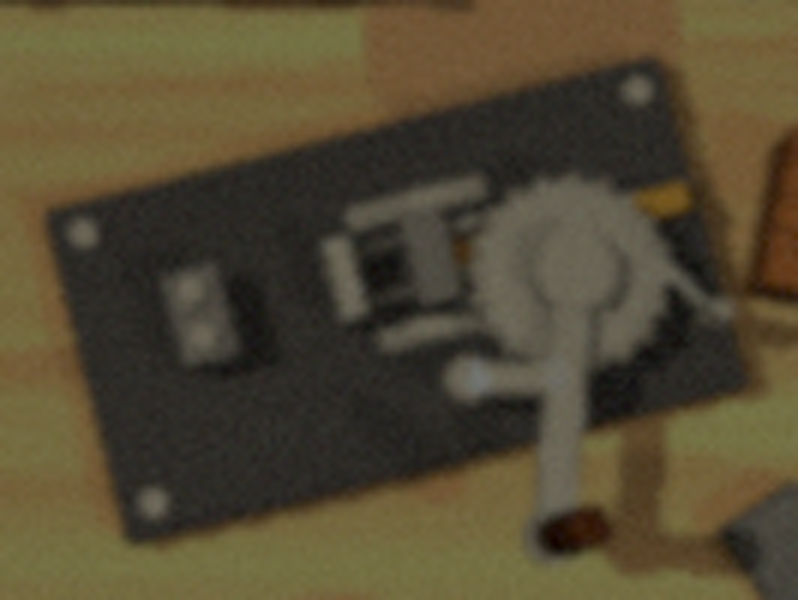

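View pics/c3.png

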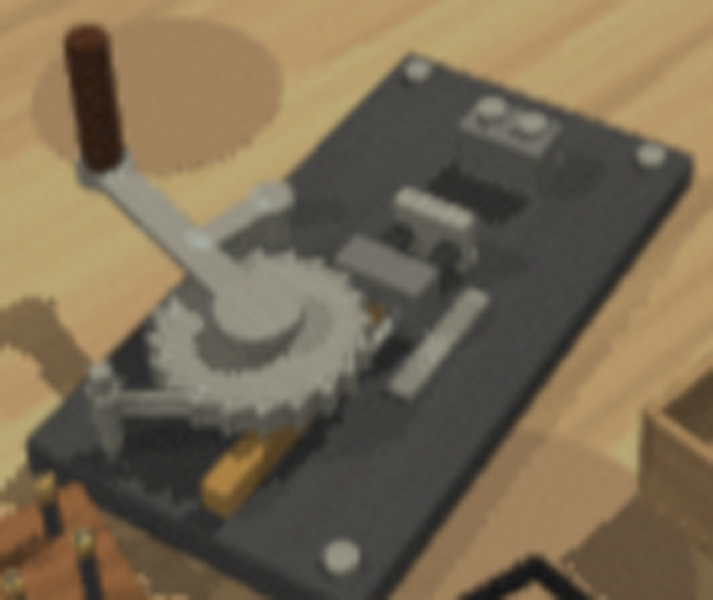

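The plain, larger cream cube at top (198,216) / scene (391,169) is the blank. The cream cubes at (235,199) and (238,234) are smaller and carry pips, so they're the dice. The blue cubes at (183,185) and (173,235) are decoys. Next I'll get a rough vice pose, then take close wrist views.

Run:
```python
from h import *
s=load('top0')
pts={'A(-x?,+y) ':(50,215),'B':(650,60),'C':(745,390),'D':(130,540)}
P=[]
for k,(u,v) in pts.items():
    w=onz(s,(305+u/6,115+v/6),.02);P.append(w);print(k,w.round(4))
P=np.array(P)[:,:2]
# vise coords: A(65,110) B(65,-165) C(-85,-165) D(-85,110)
Q=np.array([[65,110],[65,-165],[-85,-165],[-85,110]])/1000
def fit(Q,P):
    qc,pc=Q.mean(0),P.mean(0);H=(Q-qc).T@(P-pc);a=np.arctan2(H[0,1]-H[1,0],H[0,0]+H[1,1])
    R=np.array([[np.cos(a),-np.sin(a)],[np.sin(a),np.cos(a)]]);return a,R,pc-R@qc
a,R,t=fit(Q,P);print(np.degrees(a),t,(Q@R.T+t-P).round(4))
np.savez('vise0.npz',a=a,t=t)
for n,z in(('blank',(198,216)),('d1',(235,199)),('d2',(238,234)),('b1',(183,185)),('b2',(173,235)),('checker',(287,261)),('handle',(400,203)),('brush',(450,228)),('sq',(215,135))):
    print(n,onz(s,z,.1 if n=='handle' else .015).round(3))
# where is grasp point/fingers relative to wrist cam
w=load('wrist0'); st=r.sense()
from scipy.spatial.transform import Rotation as Ro
Rt=Ro.from_euler('xyz',st['orientation'],degrees=True).as_matrix()
print('cam in tcp',Rt.T@(-np.array(w['R']).T@w['t']-st['tcp_pos']), 'fwd', Rt.T@np.array(w['R'])[2], 'camx',Rt.T@np.array(w['R'])[0])
```

```text
A(-x?,+y)  [0.6896 0.0258 0.02  ]
B [ 0.7591 -0.2319  0.02  ]
C [ 0.6165 -0.2716  0.02  ]
D [ 0.5498 -0.01    0.02  ]
14.756166440428048 [ 0.6564137  -0.09279225] [[ 0.0016  0.0044]
 [ 0.0022 -0.0039]
 [-0.0003 -0.0024]
 [-0.0036  0.0019]]
blank [0.518 0.321 0.015]
d1 [0.563 0.227 0.015]
d2 [0.473 0.217 0.015]
b1 [0.598 0.363 0.015]
b2 [0.469 0.384 0.015]
checker [0.406 0.09  0.015]
handle [ 0.552 -0.18   0.1  ]
brush [ 0.495 -0.325  0.015]
sq [0.73  0.283 0.015]
cam in tcp [ 0.07229499 -0.00073725  0.0199406 ] fwd [-2.64263698e-01  1.56245981e-04  9.64450451e-01] camx [-3.39855043e-04  9.99999910e-01 -2.55126966e-04]
```

Next: two close wrist views of the vice, then two of the blank.

Run:
```python
from h import *
V=np.load('vise0.npz');a=float(V['a']);t=V['t'];R=np.array([[np.cos(a),-np.sin(a)],[np.sin(a),np.cos(a)]])
def cam(xy,z,yaw,fn):
    y=np.radians(yaw); p=np.array(xy)-.072*np.array([np.cos(y),np.sin(y)])
    r.reach([p[0],p[1],z],[180,0,yaw]); r.wait(.4); snap('wrist',fn)
cam([.518,.321],.30,15,'b1'); cam([.518,.271],.30,15,'b2')
cam(R@[0,.05]+t,.33,np.degrees(a),'v1'); cam(R@[0,-.03]+t,.33,np.degrees(a),'v2')
print(r.sense()['clock'],r.sense()['contact_force'])
cv2.imwrite('pics/vv.png',np.vstack([load('v1')['frame'][:260,:,::-1],load('v2')['frame'][:260,:,::-1]]))
cv2.imwrite('pics/bb.png',np.vstack([load('b1')['frame'][:260,:,::-1],load('b2')['frame'][:260,:,::-1]]))
```

```text
5.625 [-0.78038268  0.16062423 -0.36055758]
```

View pics/vv.png

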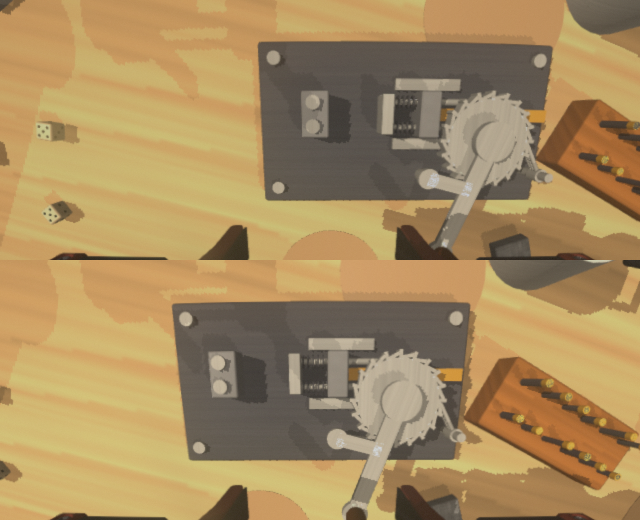

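View pics/bb.png

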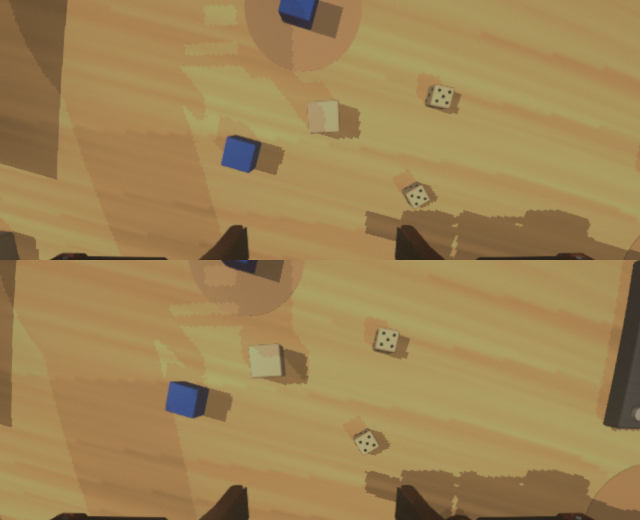

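The vice images show pads, wheel and lever clearly: anvil at v1 (315,114), pad at (388,114), hub at (496,140). The blank is at b1 (323,117) / b2 (266,101), plain and larger than the two pipped dice at (440,97) and (416,194). I'll zoom in to confirm.

Run:
```python
from h import *
f=lambda im,u,v,w,h,k: cv2.resize(im[v:v+h,u:u+w,::-1],None,fx=k,fy=k,interpolation=cv2.INTER_CUBIC)
cv2.imwrite('pics/cb.png',np.hstack([f(load('b1')['frame'],295,90,70,60,5),f(load('b2')['frame'],240,75,70,60,5)]))
cv2.imwrite('pics/cv1.png',f(load('v1')['frame'],290,70,180,90,4))
cv2.imwrite('pics/cv2.png',f(load('v2')['frame'],200,65,180,90,4))
```

```text
(no output)
```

View pics/cb.png

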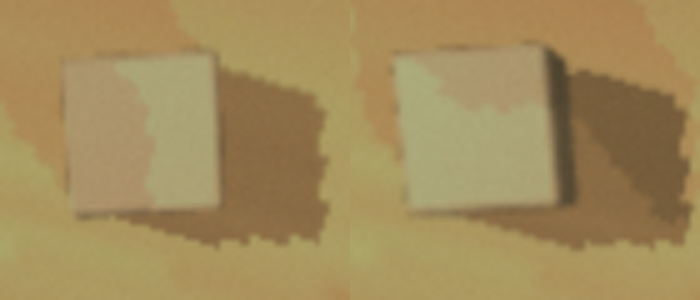

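View pics/cv1.png

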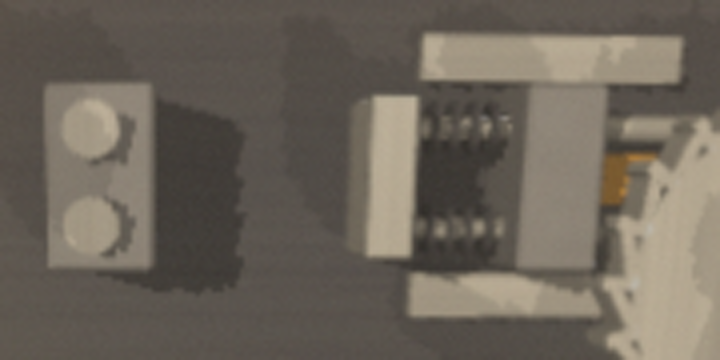

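View pics/cv2.png

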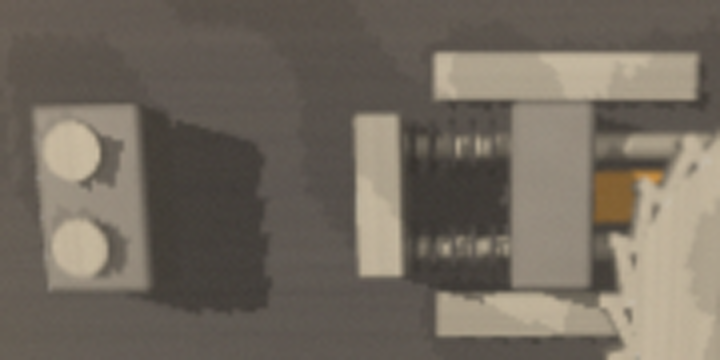

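The crop confirms it: a plain face and no pips. Triangulating the blank, jaws and plate from the corner pixels.

Run:
```python
from h import *
b1,b2,v1,v2=[load(n) for n in('b1','b2','v1','v2')]
def T(sa,sb,A,B):
    out=[]
    for p,q in zip(A,B):
        x,e=tri([(sa,p),(sb,q)]); out.append(x); print(x.round(4),np.round(np.array(e)*1e3,1))
    return np.array(out)
c=lambda L,k,u,v,du=0:[((x-du)/k+u-.5+.5/k,y/k+v-.5+.5/k) for x,y in L]
print('blank');B=T(b1,b2,c([(64,60),(215,54),(219,208),(76,213)],5,295,90),c([(394,52),(546,45),(558,207),(409,211)],5,240,75,350))
def yawf(P):
    d=np.roll(P,-1,0)-P; return np.degrees(np.arctan2(d[:,1],d[:,0])), np.linalg.norm(d,axis=1)
print(B.mean(0),yawf(B))
print('anvil');A=T(v1,v2,c([(46,84),(153,83),(154,268),(48,268)],4,290,70),c([(33,106),(137,104),(151,289),(48,290)],4,200,65));print(A.mean(0),yawf(A))
print('pad');P=T(v1,v2,c([(372,96),(418,96),(415,256),(368,257)],4,290,70),c([(354,114),(400,114),(403,275),(358,277)],4,200,65));print(P.mean(0),yawf(P))
print('plate');L=T(v1,v2,[(259,42),(552,46),(530,199),(266,199)],[(173,43),(470,43),(455,199),(188,199)]);print(yawf(L))
# vise from 4 screws + plate on plane z=.02
for s,c4 in((v1,[(259,42),(552,46),(530,199),(266,199)]),(v2,[(173,43),(470,43),(455,199),(188,199)])):
    X=np.array([onz(s,p,.02) for p in c4]);print(X.round(4).tolist(),yawf(X))
print('hub');H=T(v1,v2,[(496,140)],[(403,139)])
```

```text
blank
[0.5265 0.3351 0.0255] [0.2 0.2]
[0.5338 0.3113 0.0253] [0.2 0.2]
[0.5096 0.3038 0.0235] [0.2 0.2]
[0.5028 0.3269 0.0281] [0.1 0.1]
[0.51817592 0.3192809  0.02559257] (array([ -72.80446749, -162.70131331,  106.38477132,   19.07079032]), array([0.02486507, 0.02539275, 0.02452628, 0.02513672]))
anvil
[ 0.66   -0.0222  0.0458] [0.1 0.1]
[ 0.6658 -0.0441  0.0465] [0.1 0.1]
[ 0.6285 -0.0543  0.0465] [0. 0.]
[ 0.6225 -0.0319  0.0457] [0. 0.]
[ 0.64421107 -0.03811684  0.04614339] (array([ -74.95326595, -164.60082959,  104.99165479,   14.50146911]), array([0.0226603 , 0.0386841 , 0.02327103, 0.03866316]))
pad
[ 0.6752 -0.0894  0.0477] [0.2 0.2]
[ 0.6777 -0.0988  0.0479] [0.1 0.1]
[ 0.6458 -0.1076  0.0517] [0.1 0.1]
[ 0.6429 -0.0982  0.0502] [0. 0.]
[ 0.66039185 -0.09850596  0.04939355] (array([ -75.15071935, -164.60998583,  107.19859487,   15.21621636]), array([0.00972287, 0.03336347, 0.00994167, 0.03363954]))
plate
[0.6935 0.0277 0.0172] [0.4 0.4]
[ 0.7638 -0.2366  0.0171] [0. 0.]
[ 0.6208 -0.2738  0.0221] [0. 0.]
[ 0.5517 -0.0108  0.0232] [0. 0.]
(array([ -75.11658646, -165.39129857,  104.72442741,   15.17227729]), array([0.27339485, 0.14779541, 0.2719492 , 0.14707947]))
[[0.6927, 0.0269, 0.02], [0.7626, -0.2346, 0.02], [0.6206, -0.2755, 0.02], [0.5507, -0.0104, 0.02]] (array([ -75.04662892, -163.93842308,  104.78107722,   14.70941456]), array([0.27067459, 0.14769215, 0.27415751, 0.14684144]))
[[0.6936, 0.0264, 0.02], [0.7628, -0.2354, 0.02], [0.6205, -0.2749, 0.02], [0.5504, -0.0096, 0.02]] (array([ -75.20003185, -164.47742998,  104.80269473,   14.0813719 ]), array([0.27075727, 0.14758981, 0.27446976, 0.14760274]))
hub
[ 0.6639 -0.192   0.0598] [0.1 0.1]
```

Everything agrees: the blank's top is at 25.6 mm, the jaws are about 46–49 mm high, and vice yaw is 15°. The gap is about 45.6 mm and the hub lands within 1 mm of its nominal place. Picking the blank.

```bash
cat >> h.py <<'E'
YAW=15.0; VO=np.array([.6595,-.0941])
_c,_s=np.cos(np.radians(YAW)),np.sin(np.radians(YAW)); VR=np.array([[_c,-_s],[_s,_c]])
def vw(x,y): return VR@np.array([x,y])+VO
E
python3 - <<'E'
from h import *
B=[.5182,.3193]
r.reach([*B,.26],[180,0,107.3]); r.servo_line([*B,.186],speed=.08); r.wait(.2)
print(r.sense()['contact_force'])
r.grab(15); s=r.sense();print(s['opening'],s['contact_force'],s['tcp_pos'],s['clock'])
r.servo_line([*B,.30],speed=.12)
s=r.sense();print(s['opening'],s['contact_force'],s['clock'])
p=vw(0,.027)
r.reach([*p,.28],[180,0,105]); r.wait(.3); snap('wrist','w1'); snap('scene','s1'); s=r.sense();print(s['opening'],s['tcp_pos'],p,s['contact_force'])
cv2.imwrite('pics/p1.png',np.vstack([load('w1')['frame'][:300,:,::-1],cv2.resize(load('s1')['frame'][190:300,230:390,::-1],(640,300))]))
E
```

```text
[-0.72789053 -0.39091433  0.10512062]
0.02619281920621927 [0.55211862 0.21075805 0.22038799] [0.51820534 0.31931055 0.18598691] 9.5917
0.025760700065697698 [ 0.37321364 -1.06366473 -0.24911457] 10.6917
0.0257909873756639 [ 0.65252923 -0.06755061  0.28008388] [ 0.65251189 -0.06802   ] [ 0.0948329   0.06269874 -0.23457249]
```

View pics/p1.png

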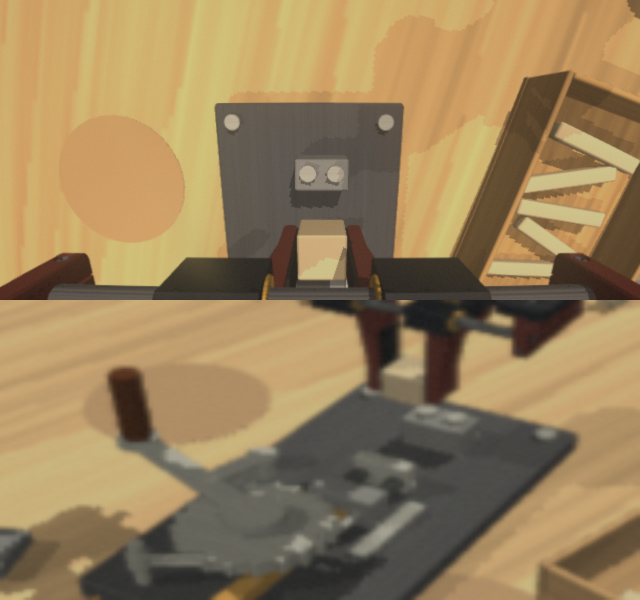

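The blank is squarely held between the fingers at wrist (322,250), with the anvil ahead at (322,174) and centred on it. The picked position matches the measurement, so I'm lowering it.

Run:
```python
from h import *
p=vw(0,.027)
r.servo_line([*p,.212],speed=.1)
f0=r.sense()['contact_force']; z=.212
while z>.2035:
    z-=.001; r.servo_line([*p,z],speed=.03); f=r.sense()['contact_force']-f0; print(round(z,4),f.round(2))
    if f[2]>1.2: break
r.let_go(); r.wait(.2); s=r.sense(); print(s['opening'],s['contact_force'],s['clock'])
r.servo_line([*p,.30],speed=.15); r.wait(.2)
y=np.radians(15);q=vw(-.072,.02)
r.reach([*q,.33],[180,0,15]); r.wait(.3)
snap('wrist','v3');snap('scene','s3');print(r.sense()['clock'])
cv2.imwrite('pics/p3.png',np.vstack([load('v3')['frame'][:260,:,::-1],cv2.resize(load('s3')['frame'][200:320,230:390,::-1],(440,330))[:, :] if 0 else cv2.resize(load('s3')['frame'][200:320,230:390,::-1],(640,340))]))
```

```text
0.211 [ 0.38  0.23 -0.94]
0.21 [0.46 1.2  0.48]
0.209 [ 0.6   1.52 -0.84]
0.208 [-0.31  0.91 -0.13]
0.207 [ 1.38  0.81 -0.07]
0.206 [0.66 0.87 0.19]
0.205 [-3.39  2.01  5.68]
0.08792027688889978 [1.18432987 0.08993039 0.45633348] 16.4417
19.175
```

View pics/p3.png

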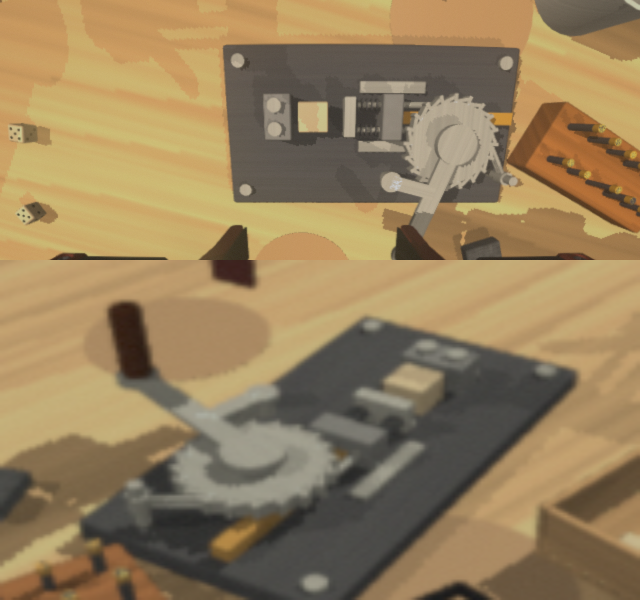

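The blank stands flat and square at v3 (313,117), between the anvil (277,117) and the pad (350,117). Now to locate the handle.

Run:
```python
from h import *
t=snap('top','t3');s=load('s3')
def cen(s,box):
    u,v,w,h=box; im=cv2.cvtColor(s['frame'][v:v+h,u:u+w],cv2.COLOR_RGB2HSV)
    m=((im[...,2]<75)&(im[...,1]>110)&((im[...,0]<12)|(im[...,0]>170))).astype(np.uint8)
    n,l,st,c=cv2.connectedComponentsWithStats(m); k=1+np.argmax(st[1:,4]); return c[k]+[u,v],st[k]
a,sa=cen(s,(240,200,45,55)); b,sb=cen(t,(385,190,30,25)); print(a,sa,b,sb)
x,e=tri([(s,a),(t,b)]); print(x,e)
v=VR.T@(x[:2]-VO); print('vise',v); d=v-[-.022,-.095]; print('r',np.linalg.norm(d),'angle',np.arctan2(-d[1],-d[0]))
w=load('v2');h=onz(w,(403,139),.061);l=onz(w,(354,250),.058); d=VR.T@(l-h)[:2]; print('lever end',np.linalg.norm(d),np.arctan2(-d[1],-d[0]))
```

```text
[261.97222222 227.75925926] [ 18  16   9  25 108] [399.25       203.20833333] [10 11  8  5 24]
[ 0.55144882 -0.18116348  0.09105521] [0.0013582775171828007, 0.0013582775171827237]
vise [-0.12690311 -0.05613117]
r 0.11187247094334589 angle -0.35483834059275726
lever end 0.10862167191888389 -0.35720165612222726
```

Lever angle is about -0.355 rad, and two independent measurements agree. I'll grip the handle with the jaws along the tangent and do the first strokes.

```bash
cat >> h.py <<'E'
RAD=.110
def hp(a): return vw(-.022-RAD*np.cos(a),-.095-RAD*np.sin(a))
def tang(a): return VR@np.array([np.sin(a),-np.cos(a)])
def rad_(a): return VR@np.array([np.cos(a),np.sin(a)])
def lev(a,speed=.08): r.servo_line([*hp(a),.26],[180,0,YAW+np.degrees(a)],speed=speed)
def force(a,f0):  # push needed along the tightening tangent, and radial
    f=r.sense()['contact_force']-f0; return -f[:2]@tang(a), f[:2]@rad_(a), f[2]
E
python3 - <<'E'
from h import *
a=-.356
r.reach([*hp(a),.33],[180,0,YAW+np.degrees(a)])
r.servo_line([*hp(a),.26],speed=.12); r.wait(.2)
f0=r.sense()['contact_force']; np.save('f0.npy',f0); print(f0)
r.grab(20); r.wait(.1); print(r.sense()['opening'],np.round(force(a,f0),2),r.sense()['clock'])
for a in(-.41,-.47): lev(a); print(a,np.round(force(a,f0),2))
for a in np.arange(-.40,.01,.1): lev(a); r.wait(.05);print(round(a,2),np.round(force(a,f0),2),round(r.sense()['clock'],2))
snap('top','t4')
E
```

```text
[-0.33291215 -0.29558443  0.78151462]
0.017220582034648553 [ 0.08 -0.96 -0.64] 21.7917
-0.41 [ 0.84  0.18 -0.14]
-0.47 [-0.22 -2.12 -0.85]
-0.4 [-0.11 -1.33 -0.49] 22.59
-0.3 [ 0.59 -0.54 -0.4 ] 22.93
-0.2 [-1.11 -0.1  -0.68] 23.26
-0.1 [ 0.26  1.28 -1.67] 23.59
-0.0 [-0.42  2.93 -2.09] 23.93
```

Run:
```python
from h import *
f0=np.load('f0.npy')
for a in(.1,.2,.3,.4,.47): lev(a); r.wait(.05);print(round(a,2),np.round(force(a,f0),2),round(r.sense()['clock'],2))
r.wait(.1);s=snap('scene','s5')
for a in(.3,.1,-.1,-.3,-.47): lev(a,.1); print(round(a,2),np.round(force(a,f0),2),round(r.sense()['clock'],2), r.sense()['opening'])
r.wait(.1);w=snap('scene','s6')
cv2.imwrite('pics/p5.png',np.vstack([cv2.resize(x['frame'][200:320,230:390,::-1],(400,300),interpolation=cv2.INTER_CUBIC) for x in(s,w)]))
```

```text
0.1 [-1.05  3.47 -1.66] 24.31
0.2 [-0.11  5.83 -2.36] 24.64
0.3 [-0.65  5.58 -2.23] 24.98
0.4 [-0.42  5.68 -1.88] 25.31
0.47 [-0.88  5.98 -2.54] 25.61
0.3 [ 1.42  5.3  -2.95] 26.09 0.018029381751839765
0.1 [ 0.87  5.02 -2.9 ] 26.46 0.01729151145420916
-0.1 [ 1.    5.22 -3.08] 26.82 0.01762902691211895
-0.3 [ 0.3   2.72 -1.84] 27.19 0.017869491445490934
-0.47 [ 1.09  0.77 -1.37] 27.52 0.017286439575498698
```

View pics/p5.png

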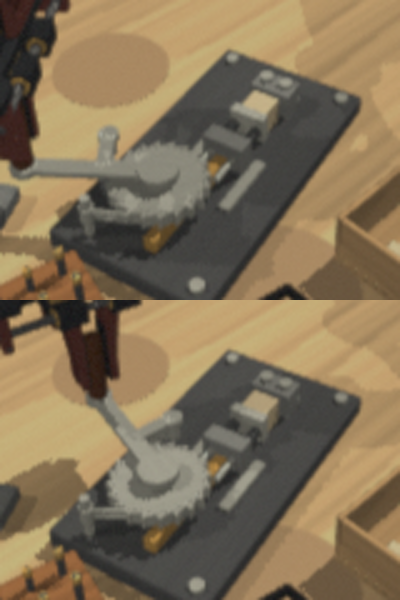

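The jaw advanced and held on the return: the wheel stays put while the lever comes back. Second stroke, in smaller steps with a force limit.

Run:
```python
from h import *
f0=np.load('f0.npy')
for a in np.arange(-.40,.471,.06):
    lev(a,.05); m=force(a,f0); r.wait(.1);k=np.mean([force(a,f0) for _ in range(1)],0);print(round(a,2),np.round(m,2),np.round(k,2),round(r.sense()['clock'],2),round(r.sense()['opening'],4))
    if max(m[0],k[0])>8: break
s=snap('scene','s7')
cv2.imwrite('pics/p7.png',cv2.resize(s['frame'][200:320,230:390,::-1],(800,600),interpolation=cv2.INTER_CUBIC))
```

```text
-0.4 [-0.56  0.05 -0.86] [-1.46  0.26 -0.99] 28.07 0.0176
-0.34 [-1.88 -0.42 -0.99] [-1.4  -0.39 -0.92] 28.46 0.0176
-0.28 [-1.79 -0.63 -1.19] [-1.12 -0.27 -1.21] 28.84 0.0178
-0.22 [-1.79  0.13 -0.66] [-1.43 -0.19 -1.48] 29.23 0.0173
-0.16 [-1.34  0.88 -1.47] [-1.4   0.25 -1.03] 29.61 0.0179
-0.1 [-1.08  0.83 -1.3 ] [ 0.11  1.21 -1.48] 29.99 0.0179
-0.04 [ 0.03  1.9  -1.49] [-0.05  1.62 -0.04] 30.38 0.018
0.02 [ 0.02  2.31 -2.02] [-0.72  2.96 -2.5 ] 30.76 0.0179
0.08 [-0.    3.06 -1.68] [-0.36  3.85 -2.81] 31.14 0.018
0.14 [-0.19  4.91 -3.03] [ 0.06  5.73 -2.68] 31.52 0.0177
0.2 [-1.88  5.56 -1.38] [-0.55  5.04 -2.46] 31.91 0.0177
0.26 [ 0.1   5.34 -1.25] [ 0.59  5.12 -3.22] 32.29 0.0178
0.32 [ 0.85  4.94 -1.82] [ 0.03  5.18 -1.76] 32.67 0.0175
0.38 [ 1.51  5.03 -1.94] [ 1.18  5.74 -1.45] 33.06 0.0176
0.44 [ 2.02  4.89 -0.78] [ 0.47  6.44 -1.19] 33.44 0.0178
```

View pics/p7.png

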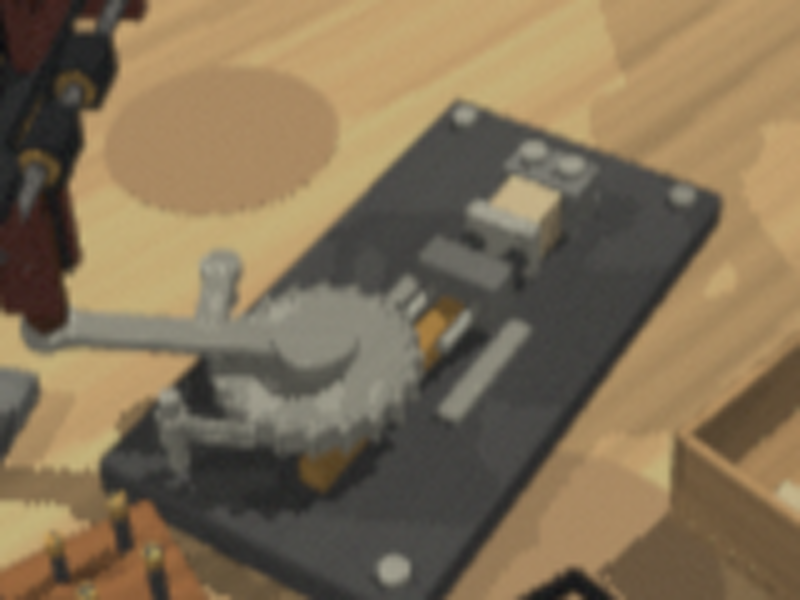

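The pad now bears on the blank, or nearly so. Third stroke: fine steps with averaged force.

Run:
```python
from h import *
f0=np.load('f0.npy')
for a in(.48,.3,.1,-.1,-.3,-.47): lev(a,.1)
r.wait(.2)
for a in np.arange(-.43,.471,.04):
    lev(a,.06); m=force(a,f0); K=[]
    for _ in range(4): r.wait(.04);K.append(force(a,f0))
    k=np.mean(K,0);print(round(a,2),np.round(m,2),np.round(k,2),round(r.sense()['clock'],2),round(r.sense()['opening'],4))
    if k[0]>7: break
s=snap('scene','s8')
```

```text
-0.43 [-0.32 -1.31 -1.09] [-1.8  -0.9  -0.54] 36.14 0.0176
-0.39 [-2.63 -1.25 -1.06] [-1.73 -1.14 -0.94] 36.56 0.0177
-0.35 [-1.63 -0.79 -0.5 ] [-2.03 -1.84 -0.31] 36.98 0.0178
-0.31 [-1.5  -1.66 -0.71] [-1.96 -1.9  -0.77] 37.39 0.0176
-0.27 [-1.46 -1.84 -0.64] [-2.26 -1.47 -1.34] 37.81 0.0177
-0.23 [-1.78 -0.78 -1.01] [-2.38 -0.92 -1.08] 38.23 0.0176
-0.19 [-2.48 -1.06 -0.35] [-1.51 -0.44 -0.85] 38.64 0.0177
-0.15 [-2.38 -0.1  -1.71] [-1.29  0.16 -1.37] 39.06 0.0181
-0.11 [ 0.25  0.02 -1.31] [-0.6   1.24 -1.96] 39.48 0.0176
-0.07 [-0.11  2.38 -1.72] [-0.15  2.02 -2.05] 39.89 0.018
-0.03 [-0.5   2.36 -1.81] [ 0.17  3.04 -2.21] 40.31 0.0178
0.01 [ 1.65  4.98 -2.51] [-0.04  4.82 -2.49] 40.73 0.0177
0.05 [ 1.45  5.49 -2.27] [ 1.6   5.33 -2.4 ] 41.14 0.018
0.09 [ 2.74  5.43 -2.7 ] [ 1.87  5.25 -2.02] 41.56 0.018
0.13 [ 1.96  6.51 -1.2 ] [ 1.73  5.54 -2.03] 41.98 0.0178
0.17 [ 2.37  4.87 -1.2 ] [ 2.24  5.44 -1.63] 42.39 0.0175
0.21 [ 3.    5.03 -2.06] [ 2.36  5.61 -1.9 ] 42.81 0.018
0.25 [ 2.9   5.48 -1.45] [ 2.91  6.01 -1.63] 43.23 0.0177
0.29 [ 3.19  6.38 -0.78] [ 2.95  5.38 -1.29] 43.64 0.0176
0.33 [ 3.8   5.68 -0.87] [ 3.43  5.5  -1.28] 44.06 0.0176
0.37 [ 3.55  5.54 -0.86] [ 3.46  5.63 -0.9 ] 44.48 0.018
0.41 [ 4.16  4.71 -0.74] [ 3.33  5.28 -0.71] 44.89 0.0179
0.45 [ 4.26  6.32 -0.37] [ 4.73  5.4  -0.12] 45.31 0.0179
```

The load has risen to about 4.5 N over baseline (roughly 30 N of clamping). The slope is about 3.2 N per notch, as specified. I'll return and do a fourth stroke, watching where the load picks up so I can place the notch clicks.

Run:
```python
from h import *
f0=np.load('f0.npy')
for a in(.25,.05,-.15,-.35,-.47): lev(a,.1); print(a,np.round(force(a,f0),2))
for a in np.arange(-.42,.12,.04):
    lev(a,.07); m=force(a,f0); K=[]
    for _ in range(4): r.wait(.03);K.append(force(a,f0))
    k=np.mean(K,0);print(round(a,2),np.round(m,2),np.round(k,2),round(r.sense()['clock'],2))
    if k[0]>7: break
s=snap('scene','s9')
cv2.imwrite('pics/p9.png',cv2.resize(s['frame'][200:320,230:390,::-1],(800,600),interpolation=cv2.INTER_CUBIC))
```

```text
0.25 [ 4.4   4.43 -0.68]
0.05 [ 0.14  5.5  -3.  ]
-0.15 [ 1.09  5.14 -3.61]
-0.35 [-0.77  0.76 -2.52]
-0.47 [-0.24 -0.63 -1.5 ]
-0.42 [-0.87 -0.63 -0.75] [-0.32 -1.36 -0.3 ] 47.49
-0.38 [ 0.14 -2.01  0.41] [-1.85 -2.48 -0.2 ] 47.88
-0.34 [-1.32 -3.19  0.85] [-1.89 -3.09  0.49] 48.26
-0.3 [-1.9  -2.81  0.86] [-1.96 -3.8   0.7 ] 48.64
-0.26 [-1.94 -4.85  0.17] [-1.9  -3.82  0.37] 49.02
-0.22 [-0.41 -4.54  2.05] [-1.31 -4.55  1.31] 49.41
-0.18 [-0.62 -3.87 -0.46] [-1.02 -4.14  1.19] 49.79
-0.14 [ 2.15 -4.01  1.01] [ 2.07 -4.17  1.35] 50.17
-0.1 [ 3.34 -3.76  1.67] [ 3.13 -3.9   1.11] 50.56
-0.06 [ 3.38 -3.26  1.35] [ 3.43 -3.12  1.36] 50.94
-0.02 [ 3.5  -3.39  1.68] [ 4.32 -2.56  1.52] 51.33
0.02 [ 4.3  -2.85  2.06] [ 4.53 -2.76  1.29] 51.71
0.06 [ 4.9  -2.18  0.95] [ 4.66 -2.33  1.74] 52.09
0.1 [ 4.94 -2.02  1.36] [ 5.09 -2.25  1.54] 52.48
```

View pics/p9.png

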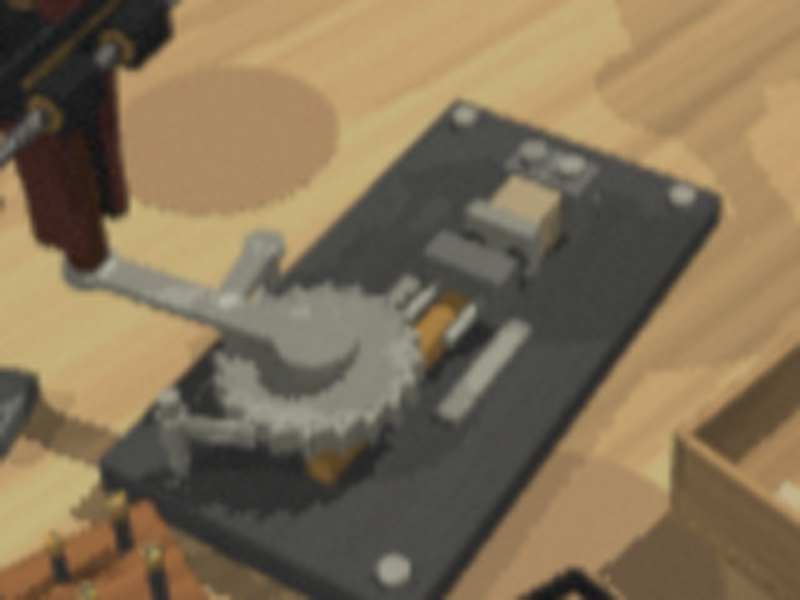

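Load picks up at about -0.14 rad (a clean jump), so the next clicks are near +0.17 and +0.49. I'll go just past the +0.17 click, return, and check the held load at the pick-up point.

Run:
```python
from h import *
f0=np.load('f0.npy')
def rd(a,n=4):
    K=[]
    for _ in range(n): r.wait(.03);K.append(force(a,f0))
    print(round(a,2),np.round(np.mean(K,0),2),round(r.sense()['clock'],2)); return np.mean(K,0)[0]
for a in(.14,.18,.22,.255):
    lev(a,.07)
    if rd(a)>9.5: break
for a in(.05,-.15,-.24): lev(a,.12)
rd(-.24)
for a in(-.17,-.12,-.08): lev(a,.08); rd(a)
```

```text
0.14 [ 5.67 -1.52  1.94] 52.91
0.18 [ 5.67 -1.13  2.09] 53.29
0.22 [ 5.65 -1.69  1.76] 53.67
0.26 [ 6.49 -1.3   1.8 ] 54.06
-0.24 [-0.44 -1.83  0.55] 55.15
-0.17 [ 0.79 -1.45  0.13] 55.53
-0.12 [ 5.1  -1.34  0.39] 55.92
-0.08 [ 6.46 -0.97  1.37] 56.3
```

The pick-up load rose by about 3 N, one notch, so roughly 40–45 N is held, mid-window. Another notch would get close to 80 N, so I'm stopping here. I'll back the lever off, release it and retreat.

Run:
```python
from h import *
a=-.26
lev(-.17,.1);lev(a,.1); r.let_go(); r.wait(.1)
r.servo_line([*hp(a),.35],speed=.2)
q=vw(-.072,.02); r.reach([*q,.35],[180,0,15]); r.wait(.3)
w=snap('wrist','v9');s=snap('scene','s10');st=r.sense();print(st['clock'],st['contact_force'],st['opening'])
f=lambda im,k:cv2.resize(im,None,fx=k,fy=k,interpolation=cv2.INTER_CUBIC)
cv2.imwrite('pics/p10.png',np.vstack([f(w['frame'][80:180,220:420,::-1],3),cv2.resize(s['frame'][130:290,230:490,::-1],(600,290))]))
```

```text
59.55 [-0.00798365  0.84223223  0.0068494 ] 0.08804012422734972
```

View pics/p10.png

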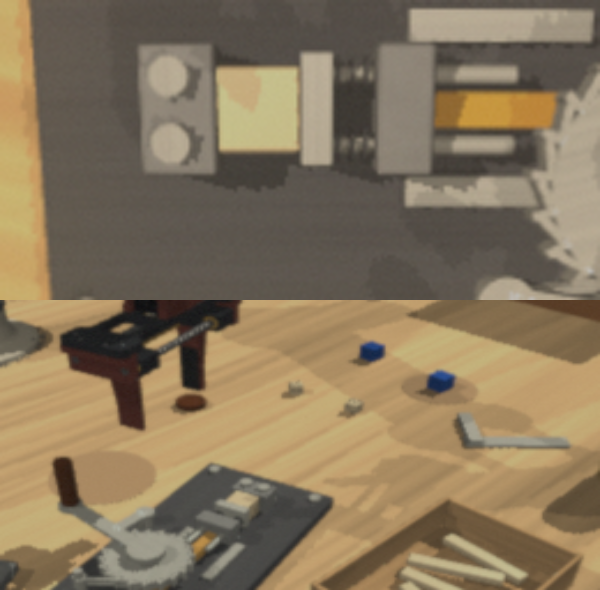

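Run:
```python
from h import *
r.hand_in(); print(r.sense()['clock'])
```

```text
the job is handed in; nothing more can be done
the job is handed in; nothing more can be done
```

The blank is clamped on the bed between the pad and the fixed jaw, the hand is clear, and I handed the job in at about 60 s of the 70 s allowed. No verdict was reported.

- **Placing:** I took the plain 26 mm blank, not the pipped dice or the blue cubes. It went down flat and square on the jaw line and was released before any ratcheting.
- **Ratcheting:** I worked the lever through four strokes. I backed it off and released it just past the last notch I judged safe, since one more would have come close to 80 N.
- **Clamping force:** Two estimates agree it is well inside 20–80 N. The load felt at the handle when it picked up gave about 40–45 N. The last wrist picture showed the springs squeezed by about 10 mm, or roughly 50 N.
- **Last checks:** That picture shows the blank square and touching both jaws, with the gripper open and nothing touched. The dice, checker and square looked unmoved in the last scene view. I didn't re-measure them, and the brush was outside that cropped view.

**Disagreements:**
- The handle reading peaked at about 6.5 N, not the stated 9 N.
- The force readings carried about ±1 N of noise, plus up to 6 N of sideways load from gripping the handle. I relied on the jumps and the slope rather than the absolute value.

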